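# Put a rinsed mixing cup on its drying peg and shut the cabinet

### The job

Push the open upper drawer of the small drying cabinet home until it clicks in. Then turn the rinsed steel cup lying on the drip rest upside down onto the peg in the lower drawer, so that it sits all the way down on the peg, and push that drawer home too until it clicks in, with the cup still on its peg. Do not slam the drawers, and leave the other things on the bench where they are.

Things in the scene. Friction and masses are not known exactly. Their poses are not given: they have to be found in the camera images.
- cabinet_front (a point): Fixed white drying cabinet, 280 deep x 200 wide x 194 mm tall, two drawers one above the other; a carton on the rear half of its top reaches 234 mm. This point: the middle of its front at table height, in the plane of the closed drawer fronts; x points to its back, z up. Top plate (heights 184-194) and shelf (112-116 mm) end 12 mm or less behind it; open between lower front and shelf.
- tip_drawer (a joint): Upper drawer: metres it stands open (0 = home, grows along the cabinet's -x). It slides with about 1 N; from 11 to 5 mm a sprung detent resists with about 6 N, then pulls it home to 0. Grey front 196 wide, heights 117-183, 12 mm thick; a small lip stands out 7 mm near its top; tray 240 long, underside at 120 mm. It starts open, covering the peg below.
- dry_drawer (a joint): Lower drawer, same slide and detent (0 = home). Grey front 196 wide, heights 8-56 mm; tray walls up to 41 mm, tray inside 166 wide, inner floor 16 mm above the table. Carries the peg and, to its left (+y), a fixed strip of tips up to 36 mm above the table.
- tip_drawer_front (a point): Centre of the outer face of the upper drawer's front, 156 mm above the table. It has no handle but a steel lip 90 mm wide and 6 mm thick that stands out 7 mm, 176 mm above the table. Axes as the cabinet's.
- dry_drawer_front (a point): Centre of the outer face of the lower drawer's front, 41 mm above the table; a steel bar handle 90 mm wide and 8 mm thick runs across y at this height, its centreline 33 mm in front of the face. Axes as the cabinet's.
- peg_top (a point): Centre of the flat top of the upright peg in the lower drawer, 96 mm above the table: mushroom-shaped, top disc 40 mm across and 11 mm thick on an 18 mm stem; 67 mm behind the drawer's outer face and 18 mm to the -y side of its middle. Axes as the cabinet's.
- cup: Plain steel cup, straight-sided, outside diameter 60, height 80, wall 3, closed base 5 mm thick, 90 g. Origin: centre of the outside of its closed base; z runs along its axis to the open mouth. Starts lying in the drip rest, mouth pointing 25 degrees below level. Fully on the peg its mouth is down and its origin 101 mm above the table.
- cup_rim (a point): Centre of the cup's open mouth, 80 mm from its origin.
- rest: Fixed wire drip rest: two 8 mm rods 32 mm apart sloping down 25 degrees towards +x over a 130 x 90 x 4 mm plate; a low cross bar stops the cup's rim. Origin: underside, below the cup's axis, which passes 62 mm above it; the mouth points to the rest's +x. The rods stay within 20 mm either side, so fingers pass beside them.
- caddy: Bystander: white square pot 75 x 75 x 85 mm with pens and tweezers to 150 mm. Origin: underside.
- resin: Bystander: black bottle, 64 mm across, 150 mm tall. Origin: underside.
- dishes: Bystander: pile of four white dishes, 90 mm across, 47 mm tall. Origin: underside.
- bowl: Bystander: white bowl, 96 mm across, 45 mm tall. Origin: underside.
- jar: Bystander: amber jar, 60 mm across, 75 mm tall. Origin: underside.
- spatula: Bystander: spatula, 190 mm long, lying flat. Origin: its underside.
- sander: Bystander: yellow sanding block 110 x 60 x 35 mm. Origin: underside.
Mind the look-alikes: they are no part of the job. What is shaped like the cup but purple is not meant.

How it is judged:
On the way, in this order (a step that is already met when the one before it is completed fails the run):
1. the upper drawer is home (open less than 2.5 mm) (value of joint tip_drawer below 0.0025 m), for 0.2 s.
2. the cup sits upside down, all the way down on the peg and let go, in the lower drawer still open (horizontal distance between cup and peg_top below 0.012 m and z of cup_rim in the frame of peg_top below -0.07 m and contact force between cup and the fingers below 0.1 N and linear speed of cup below 0.05 m/s and value of joint dry_drawer above 0.03 m), for 0.2 s.
3. the lower drawer is home (open less than 2.5 mm) (value of joint dry_drawer below 0.0025 m), for 0.2 s.
At the end, for the whole second after the job is handed in: Both drawers are home (open less than 2.5 mm) and the cup is at rest upside down on the peg: its base centre within 12 mm of the peg's axis and its rim at least 70 mm below the peg's top (75 mm when fully down) (value of joint each of tip_drawer, dry_drawer below 0.0025 m and horizontal distance between cup and peg_top below 0.012 m and z of cup_rim in the frame of peg_top below -0.07 m and linear speed of cup below 0.02 m/s); the robot touches nothing.
It fails at once if a drawer is slammed: it moves in faster than 0.4 m/s (velocity of joint any of tip_drawer, dry_drawer below -0.4 m/s).
It fails at once if a bystander is moved more than 30 mm (distance of any of caddy, resin, dishes, bowl, jar, spatula, sander from where it was at the start of the episode above 0.03 m).
It also fails if it takes over 66 s, if anything falls off the work surface, if the arm or the gripper's body presses on something with over 40 N, if the wrist force passes 120 N, or if a joint passes its speed limit or range.

### The arm

A 6-joint arm with a two-finger parallel gripper is mounted at the origin on the work surface. World frame = base frame: x ahead of the robot, y to its left, z up, the work surface at z = 0. Lengths are in m, angles in rad, forces in N, time in s.
With the tool pointing down it reaches from about 0.325 to 0.85 m from the base axis. Payload 15.5 kg.
Tool frame: the origin (TCP) lies on the centre line of the jaws, within the pads' length; the fingertips stand 14 mm ahead of it and the grasp point (between the pads) lies 5 mm behind it; z points along the fingers, y is the direction in which the jaws open and shut (so a half turn about z gives the same grasp; the last joint's range is limited). The gripper opens to 91 mm and grips with 3 to 60 N. Pads are 32 mm wide; open, the fingers measure 118 mm over their backs; the gripper's body (76 mm by 178 mm) begins 60 mm behind the grasp point.
Start: joints at [-0.096, 0.494, 1.345, -0, 1.302, -0.096], TCP at [0.625, 0, 0.228] pointing down, gripper open.
Joint ranges: [-2.91, 2.91], [-0.82, 2.16], [0.22, 2.67], [-1.22, 4.37], [0.12, 2.79], [-3.08, 3.08]. Speed limits (rad/s): [1.89, 1.89, 2.57, 3.01, 3.01, 3.01].

### API

Orientations are given as a unit quaternion [x, y, z, w].
In Python, from station import robot gives the robot as it stands.
- The arm moves only by the tool apply_moves, never from a script. Its argument "increments" is a list of rows, each a list of 5 numbers: the shift along the tool's x, y, z in mm, then the turn about the tool's z in rad, then the opening, from 0 (shut) to 1 (fully open). In form: [[x, y, z, yaw, claw], ...]. A call has exactly 10 rows; each row shifts and turns the commanded pose from where the row before left it, along the tool's axes as they then stand; what a row does not reach is not made up. A row lasts 1/10 s, in which the tool goes at most 50 mm and 8.59 degrees, less where a joint would pass 70% of its speed; a pose out of reach is approached as far as the arm can. A call is refused whole if a number of a shift passes 50 or a number of a turn 0.15, either way. A call with a gripper value outside its range is refused whole. The fingers move at their own pace and stop on an object; "newtons" is the grip in N (left out, the last holds). Time passes only in rows, so rows that do not move let the fingers close, or fill a call up. It gives the time, the measured TCP pose, the force and the opening at its end, in the units of the state.
- robot.observe(): the state, without advancing time (a new reading comes with each control period).
- robot.get_image(name): name is "scene" or "side" or "wrist"; returns a dict with "color" (384x512x3 uint8, blue, green, red), "fx", "fy", "cx", "cy" (pixels), "pose" (4x4, takes a point from camera to world coordinates); the wrist camera has in their place "hand_eye" (4x4, takes a point from camera to tool coordinates, whose origin is the TCP and whose axes are the flange's). Camera axes: x right, y down, z forward; pixel columns grow to the right and rows downward; lengths in m; the calibration is good to about 2 mm. A picture is of the moment at which its call begins: read the wrist's pose just before it. There is no depth.
- robot.sign_off(): hands the job in, once; it reports no verdict.
The state is a dict: "t": time; "joints": joint angles; "dq": joint speeds; "joint_efforts": joint torques, N m; "eef_pos": TCP position; "orientation": TCP orientation; "wrist_force": force on the tool from outside, world axes, zero at the start; "torque": the same for the moment, N m; "grip_width": finger opening in m.
Only numpy, scipy, OpenCV 4.12 (cv2) and the standard library are available. Lean on these libraries where they do the work, as an engineer would, in place of code of your own. Each camera call takes 0.05 s, during which the arm holds its last target. There are 200 camera calls.

## Working session

There is one attempt and no reset: what is moved stays moved. The work goes in short steps, Python scripts to look and compute and a tool call to move; the robot and the scene stay as the last step left them, time stands still between calls to the robot, and variables do not carry over. Pictures are saved under pics/ and viewed, about 8 in all and at most 12, crops included, and the job is handed in when it is done.

Besides the shell and the picture viewer there is one more tool, called in YAML: its name, and indented under it one key for each argument. apply_moves: Moves the arm, as the interface text tells. Its arguments: {"type":"object","properties":{"increments":{"type":"array","items":{"type":"array","items":{"type":"number"}}},"newtons":{"type":"number"}},"required":["increments"]}

```bash
mkdir -p pics; ls
cat > h.py <<'E'
import numpy as np,cv2
from scipy.spatial.transform import Rotation as R
from station import robot
def T(o):
    M=np.eye(4);M[:3,:3]=R.from_quat(o["orientation"]).as_matrix();M[:3,3]=o["eef_pos"];return M
def shot(name,fn):
    o=robot.observe();im=robot.get_image(name)
    P=np.array(im["pose"]) if "pose" in im else T(o)@np.array(im["hand_eye"])
    cv2.imwrite(f"pics/{fn}.png",im["color"])
    np.savez(f"pics/{fn}.npz",P=P,k=[im["fx"],im["fy"],im["cx"],im["cy"]]);return im["color"]
def ray(fn,u,v):
    d=np.load(f"pics/{fn}.npz");P=d["P"];fx,fy,cx,cy=d["k"]
    return P[:3,3],P[:3,:3]@np.array([(u-cx)/fx,(v-cy)/fy,1])
def atz(fn,u,v,z):
    c,r=ray(fn,u,v);return c+r*(z-c[2])/r[2]
def proj(fn,p):
    d=np.load(f"pics/{fn}.npz");P=d["P"];fx,fy,cx,cy=d["k"]
    q=P[:3,:3].T@(np.array(p)-P[:3,3]);return np.array([fx*q[0]/q[2]+cx,fy*q[1]/q[2]+cy])
def big(fn,x0,y0,x1,y1,s,out):
    im=cv2.imread(f"pics/{fn}.png")[y0:y1,x0:x1];cv2.imwrite(f"pics/{out}.png",cv2.resize(im,None,fx=s,fy=s,interpolation=cv2.INTER_CUBIC))
E
python3 - <<'E'
from h import *
o=robot.observe();print({k:np.round(v,3) for k,v in o.items()})
a=shot("scene","s0");b=shot("side","d0");w=shot("wrist","w0")
for f in("s0","d0","w0"):
    d=np.load(f"pics/{f}.npz");print(np.round(d["P"],3),d["k"])
cv2.imwrite("pics/m0.png",cv2.resize(np.hstack([a,b]),(800,300)))
cv2.imwrite("pics/s0b.png",cv2.resize(a,(800,600),interpolation=cv2.INTER_CUBIC))
cv2.imwrite("pics/d0b.png",cv2.resize(b,(800,600),interpolation=cv2.INTER_CUBIC))
E
```

```text
pics
{'t': np.float64(0.0), 'joints': array([-0.095,  0.494,  1.346,  0.   ,  1.302, -0.096]), 'dq': array([-0.   , -0.001, -0.   ,  0.001, -0.002, -0.   ]), 'joint_efforts': array([-1.0000e-03, -8.7881e+01, -3.8186e+01,  7.1000e-02,  5.3000e-02,
       -0.0000e+00]), 'eef_pos': array([0.625, 0.   , 0.227]), 'orientation': array([ 0.707,  0.707, -0.   , -0.   ]), 'wrist_force': array([ 0.321, -0.398,  0.406]), 'torque': array([ 0.015, -0.006, -0.015]), 'grip_width': np.float64(0.091)}
[[-0.896  0.281 -0.345  0.943]
 [ 0.445  0.563 -0.697  0.837]
 [-0.001 -0.777 -0.629  0.841]
 [ 0.     0.     0.     1.   ]] [380.03301219 380.03301219 259.93875536 190.30601165]
[[ 0.971 -0.17   0.169  0.331]
 [-0.24  -0.691  0.682 -0.874]
 [ 0.    -0.702 -0.712  1.062]
 [ 0.     0.     0.     1.   ]] [380.10402483 380.10402483 255.01965783 190.64253542]
[[ 1.     0.    -0.001  0.626]
 [-0.    -0.96  -0.28   0.079]
 [-0.001  0.28  -0.96   0.384]
 [ 0.     0.     0.     1.   ]] [299.40985503 299.40985503 259.41052791 183.84003049]
```

View pics/s0b.png

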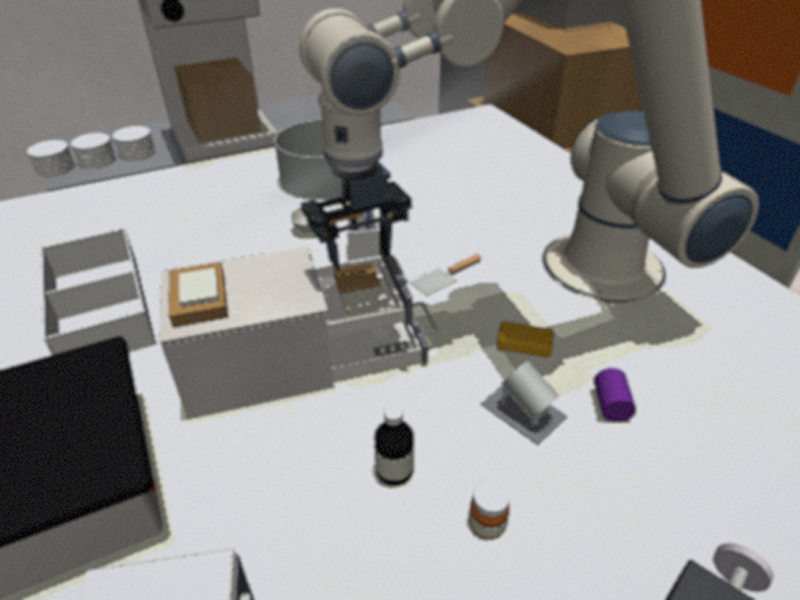

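View pics/d0b.png

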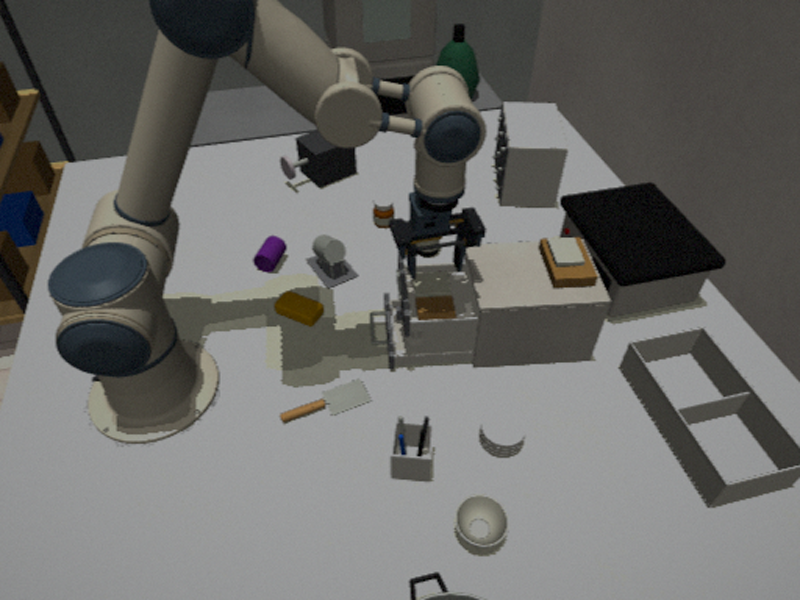

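The scene view shows the cup on its rest near (528,392), purple decoy at (614,394), sander (525,340), resin (394,450) and the open upper drawer with its front edge near (405,300). The side view shows the drawer front near (400,300) and the cup at (328,250). Next I'll enlarge the parts that matter.

Run:
```python
from h import *
big("s0",190,150,370,285,4.4,"s0c"); big("d0",190,140,400,290,3.8,"d0c")
```

```text
(no output)
```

View pics/s0c.png

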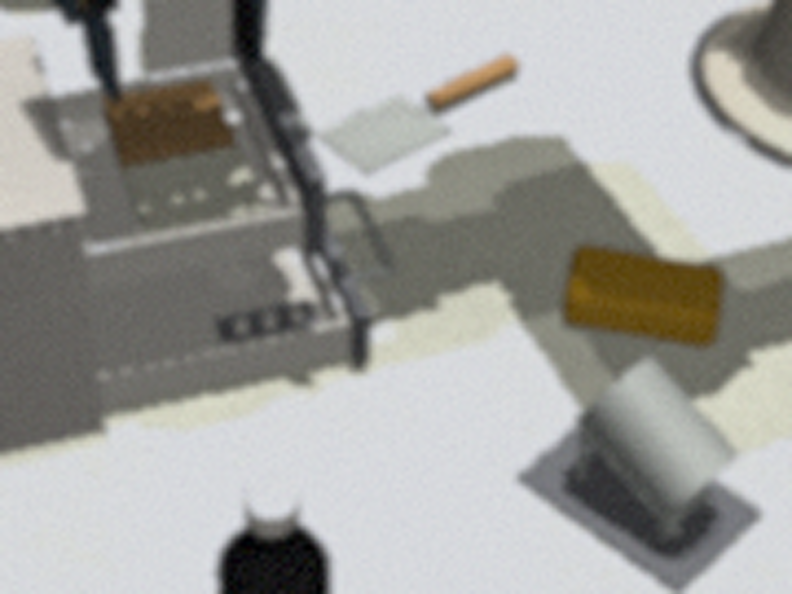

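View pics/d0c.png

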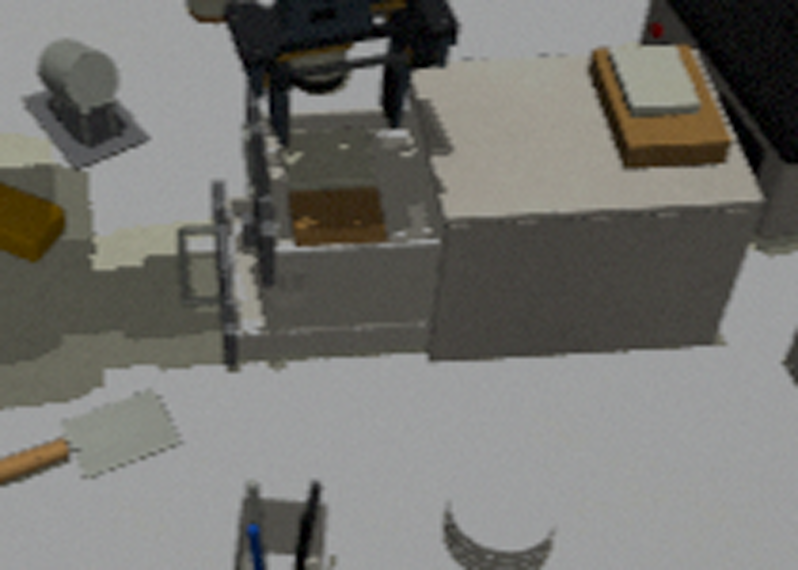

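The crops show cabinet corners, both drawer fronts, the rest plate's corners and the cup outline. I'll compute their coordinates.

Run:
```python
from h import *
S=lambda x,y:("s0",190+x/4.4,150+y/4.4)
D=lambda x,y:("d0",190+x/3.8,140+y/3.8)
def p(n,f,z):print(n,np.round(atz(*f,z)*1000).astype(int))
p("cab near front top S",S(85,215),.194);p("same D",D(442,218),.194);p("far front top D",D(412,72),.194);p("near back D",D(758,203),.194)
p("near front bot S",S(103,430),0);p("D",D(430,360),0);p("near back bot D",D(725,343),0)
p("upper front far top S",S(265,65),.183);p("upper far top D",D(252,95),.183)
p("upper near bot D",D(268,285),.117)
p("lower near bot S",S(360,367),.008);p("D",D(233,368),.008);p("lower near top D",D(230,318),.056);p("lower far top D",D(217,183),.056)
for q in((518,478),(680,590),(760,515)):p("plate S",S(*q),.004)
for q in((25,100),(80,167),(150,138)):p("plate D",D(*q),.004)
p("cup disc D",D(90,82),.06);p("cup far end D",D(65,62),.08)
p("cupS end1",S(620,390),.08);p("cupS end2",S(695,480),.05)
```

```text
cab near front top S [723  92 194]
same D [ 686 -111  194]
far front top D [721  71 194]
near back D [ 949 -158  194]
near front bot S [725  86   0]
D [ 694 -110    0]
near back bot D [ 969 -157    0]
upper front far top S [553 -15 183]
upper far top D [573  87 183]
upper near bot D [545 -83 117]
lower near bot S [546 118   8]
D [514 -82   8]
lower near top D [516 -62  56]
lower far top D [543 108  56]
plate S [499 249   4]
plate S [458 369   4]
plate S [377 344   4]
plate D [379 335   4]
plate D [420 216   4]
plate D [500 242   4]
cup disc D [446 283  60]
cup far end D [424 297  80]
cupS end1 [444 270  80]
cupS end2 [427 331  50]
```

apply_moves:
  increments:
    - [3.5,-19,0,0,0]
    - [3.5,-19,0,0,0]
    - [3.5,-19,0,0,0]
    - [3.5,-19,0,0,0]
    - [3.5,-19,0,0,0]
    - [3.5,-20,0,0,0]
    - [0,0,0,0.08,0]
    - [0,0,0,0.08,0]
    - [0,0,26,0,0]
    - [0,0,26,0,0]
  newtons: 10

```text
t: 1.15
eef_pos: [0.5104, 0.021, 0.1758]
orientation: [0.761, 0.648, 0.001, 0.001]
wrist_force: [-0.1, -0.0, -1.1]
grip_width: 0.0142
```

apply_moves:
  increments:
    - [0,10,0,0,0]
    - [0,15,0,0,0]
    - [0,17,0,0,0]
    - [0,17,0,0,0]
    - [0,17,0,0,0]
    - [0,17,0,0,0]
    - [0,17,0,0,0]
    - [0,17,0,0,0]
    - [0,10,0,0,0]
    - [0,5,0,0,0]

```text
t: 2.15
eef_pos: [0.6513, -0.0018, 0.1766]
orientation: [0.761, 0.648, 0.0, 0.0]
wrist_force: [-1.9, 0.4, 0.7]
grip_width: 0.0006
```

apply_moves:
  increments:
    - [0,8,0,0,0]
    - [0,8,0,0,0]
    - [0,5,0,0,0]
    - [0,4,0,0,0]
    - [0,4,0,0,0]
    - [0,4,0,0,0]
    - [0,4,0,0,0]
    - [0,3,0,0,0]
    - [0,0,0,0,0]
    - [0,0,0,0,0]

```text
t: 3.15
eef_pos: [0.681, -0.0066, 0.1759]
orientation: [0.761, 0.648, -0.006, -0.006]
wrist_force: [-61.2, 5.9, 41.8]
grip_width: 0.0001
```

apply_moves:
  increments:
    - [0,-20,0,0,0]
    - [0,-25,-5,0,0]
    - [0,-30,-40,0,1]
    - [30,-40,-30,0,1]
    - [40,-40,0,0,1]
    - [40,-40,0,0,1]
    - [40,-40,0,-0.12,1]
    - [0,0,0,-0.12,1]
    - [0,0,0,-0.12,1]
    - [0,0,0,-0.125,1]

```text
t: 4.15
eef_pos: [0.4981, 0.157, 0.247]
orientation: [0.581, 0.814, 0.0, 0.0]
wrist_force: [0.0, -0.8, -0.4]
grip_width: 0.0616
```

Run:
```python
from h import *
o=robot.observe();print(o["eef_pos"],o["wrist_force"],R.from_quat(o["orientation"]).as_matrix().round(3).tolist())
shot("side","d1");shot("wrist","w1");shot("scene","s1")
a=cv2.imread("pics/d1.png")[140:290,190:400];b=cv2.imread("pics/w1.png")
cv2.imwrite("pics/m1.png",np.hstack([cv2.resize(a,(400,286)),cv2.resize(b,(381,286))]))
for n,u,v in(("resin",394,478),("jar",489,530),("sander",525,352)):print(n,atz("s0",u/1.5625,v/1.5625,0.0).round(3))
print(proj("w1",[.45,.258,.079]),proj("w1",[.427,.326,.045]))
```

```text
[0.49810706 0.15703342 0.24697732] [ 0.0292291  -0.80192227 -0.44902495] [[-0.325, 0.946, 0.001], [0.946, 0.325, 0.0], [-0.0, 0.001, -1.0]]
resin [0.708 0.317 0.   ]
jar [0.618 0.464 0.   ]
sander [0.344 0.169 0.   ]
[246.64154223  63.06984833] [248.00841605  -6.63188918]
```

View pics/m1.png

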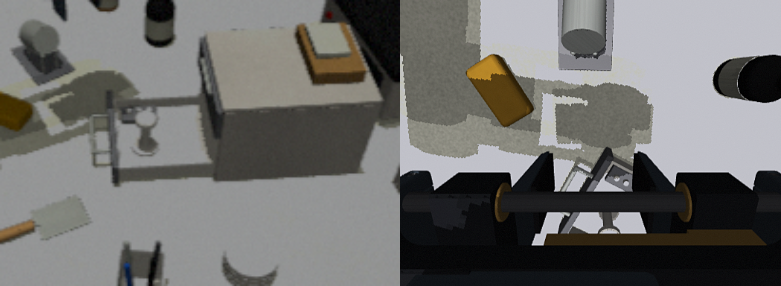

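The upper drawer front is now flush and the peg is exposed (crop ≈(148,115)). In the wrist view the cup's closed base is the solid disc at ≈(245,56) raw, matching the prediction, so the mouth points away to +y.

Run:
```python
from h import *
b=atz("w1",245,56,.079);print("base",b.round(4));print("peg",atz("d1",190+148/1.905,140+112/1.905,.096).round(3))
M=T(robot.observe());g=np.array([b[0]-.006,b[1]+.017,.065]);print("tool delta to grasp mm",(M[:3,:3].T@(g-M[:3,3])*1000).round(1))
# edges of cup in wrist image
```

```text
base [0.4463 0.2637 0.079 ]
peg [0.593 0.001 0.096]
tool delta to grasp mm [136.1 -15.7 181.8]
```

apply_moves:
  increments:
    - [34,-4,0,0,1]
    - [40,-4,0,0,1]
    - [40,-4,20,0,1]
    - [20,-2,30,0,1]
    - [0,0,30,0,1]
    - [0,0,30,0,1]
    - [0,0,30,0,1]
    - [0,0,25,0,1]
    - [0,0,17,0,1]
    - [0,0,0,0,0.9]
  newtons: 4

```text
t: 5.3
eef_pos: [0.4411, 0.2784, 0.0628]
orientation: [0.585, 0.811, -0.001, -0.001]
wrist_force: [0.4, 0.3, 1.6]
grip_width: 0.0857
```

apply_moves:
  increments:
    - [0,0,0,0,0]
    - [0,0,0,0,0]
    - [0,0,0,0,0]
    - [0,0,0,0,0]
    - [0,0,0,0,0]
    - [0,0,0,0,0]
    - [0,0,0,0,0]
    - [0,0,-10,0,0]
    - [0,0,-20,0,0]
    - [0,0,-30,0,0]

```text
t: 6.3
eef_pos: [0.4416, 0.2787, 0.1253]
orientation: [0.584, 0.812, -0.001, -0.0]
wrist_force: [0.1, 0.2, 0.0]
grip_width: 0.0612
```

Run:
```python
from h import *
shot("side","d2");shot("scene","s2")
a=cv2.imread("pics/d2.png")[110:230,150:310];b=cv2.imread("pics/s2.png")[150:290,280:400]
cv2.imwrite("pics/m2.png",np.hstack([cv2.resize(a,(533,400)),cv2.resize(b,(343,400))])[:,:800])
```

```text
(no output)
```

View pics/m2.png

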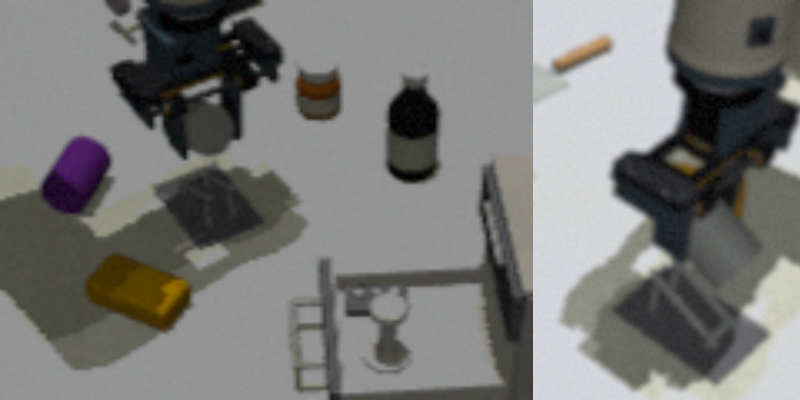

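The cup is held (width 61 mm) and lifted, still tilted, with its base toward the side camera. I can't tilt the tool, so I'll turn the cup between the pads by lowering its base edge onto the edge of the cabinet's +y side.

apply_moves:
  increments:
    - [0,0,-35,0.12,0]
    - [0,0,-35,0.12,0]
    - [0,0,-30,0.12,0]
    - [0,0,-25,0.13,0]
    - [0,20,0,0,0]
    - [0,32,0,0,0]
    - [0,35,0,0,0]
    - [0,35,0,0,0]
    - [0,35,0,0,0]
    - [0,35,0,0,0]

```text
t: 7.4
eef_pos: [0.6327, 0.247, 0.2499]
orientation: [0.763, 0.646, 0.0, 0.0]
wrist_force: [-0.3, 0.3, 0.1]
grip_width: 0.0614
```

apply_moves:
  increments:
    - [0,35,0,0,0]
    - [0,35,0,0,0]
    - [0,35,0,0,0]
    - [0,35,0,0,0]
    - [0,15,0,0,0]
    - [-25,0,0,0,0]
    - [-25,0,0,0,0]
    - [-20,0,0,0,0]
    - [-5,0,0,0,0]
    - [0,0,0,0,0]

```text
t: 8.4
eef_pos: [0.7719, 0.1472, 0.25]
orientation: [0.763, 0.646, 0.0, 0.0]
wrist_force: [0.1, 1.3, -1.7]
grip_width: 0.0608
```

Run:
```python
from h import *
o=robot.observe();p=o["eef_pos"];r=p[:2]-np.array([.707,-.011]);a=np.radians(-9.3)
print(p,"cab",r@[np.cos(a),np.sin(a)],r@[-np.sin(a),np.cos(a)],o["wrist_force"],o["grip_width"],T(o)[:3,:2].round(3).tolist())
shot("side","d3");shot("scene","s3")
a=cv2.imread("pics/d3.png")[80:230,240:440];b=cv2.imread("pics/s3.png")[90:290,60:260]
cv2.imwrite("pics/m3.png",np.hstack([cv2.resize(a,(400,300)),cv2.resize(b,(400,400))[50:350]]))
```

```text
[0.77192043 0.14722457 0.25004867] cab 0.038497404684366895 0.16663621516893146 [ 0.11781444  1.33110063 -1.7365048 ] 0.06084770746045555 [[0.165, 0.986], [0.986, -0.165], [0.0, 0.0]]
```

View pics/m3.png

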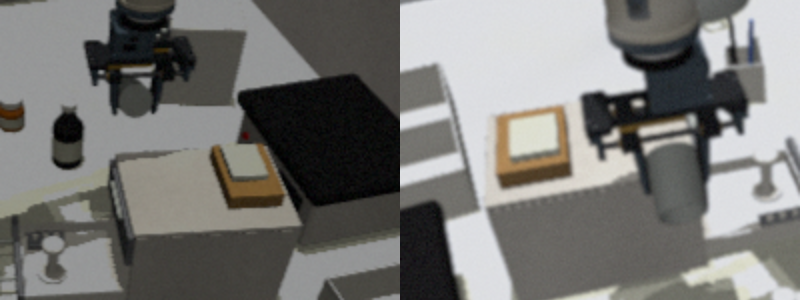

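apply_moves:
  increments:
    - [-14,0,0,0,0]
    - [-14,0,0,0,0]
    - [-14,0,10,0,0]
    - [0,0,20,0,0]
    - [0,0,8,0,0]
    - [0,0,6,0,0]
    - [0,0,6,0,0]
    - [0,0,6,0,0]
    - [1,0,6,0,0]
    - [1,0,4,0,0]

```text
t: 9.5
eef_pos: [0.7656, 0.1085, 0.1832]
orientation: [0.763, 0.646, -0.0, 0.0]
wrist_force: [-0.0, 1.2, 1.0]
grip_width: 0.0609
```

apply_moves:
  increments:
    - [2,0,4,0,0]
    - [2,0,4,0,0]
    - [1,0,4,0,0]
    - [1,0,3,0,0]
    - [0,0,3,0,0]
    - [0,0,0,0,0]
    - [0,0,0,0,0]
    - [0,0,0,0,0]
    - [0,0,0,0,0]
    - [0,0,0,0,0]

```text
t: 10.5
eef_pos: [0.7664, 0.1144, 0.1658]
orientation: [0.763, 0.646, 0.0, 0.0]
wrist_force: [0.3, 1.0, -0.5]
grip_width: 0.0609
```

Run:
```python
from h import *
shot("wrist","w4");shot("scene","s4")
b=cv2.imread("pics/s4.png")[110:260,110:260];a=cv2.imread("pics/w4.png")
cv2.imwrite("pics/m4.png",np.hstack([cv2.resize(a,(400,300)),cv2.resize(b,(400,400))[50:350]]))
```

```text
(no output)
```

View pics/m4.png

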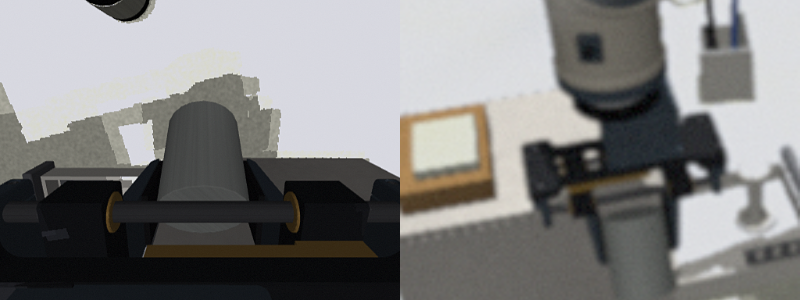

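Run:
```python
from h import *
o=robot.observe();M=T(o);np.savez("pics/w4.npz",P=M@np.array(robot.get_image("wrist")["hand_eye"]),k=np.load("pics/w4.npz")["k"])
for th in(90,80,70,60,50):
    t=np.radians(th);a=np.array([np.cos(t),0,np.sin(t)]);n=np.array([-np.sin(t),0,np.cos(t)])
    G=np.array([0,0,-.005])
    f=lambda s,r:proj("w4",(M@np.r_[G+s*a+r*n,1])[:3]).round(0)
    print(th,"upper rim edge",f(.061,-.03),"upper base edge",f(-.019,-.03),"base far edge",f(-.019,.03))
```

```text
90 upper rim edge [258. 167.] upper base edge [257. 206.] base far edge [257. 313.]
80 upper rim edge [258. 155.] upper base edge [257. 217.] base far edge [257. 310.]
70 upper rim edge [258. 144.] upper base edge [257. 230.] base far edge [258. 306.]
60 upper rim edge [258. 135.] upper base edge [257. 244.] base far edge [258. 300.]
50 upper rim edge [258. 127.] upper base edge [257. 258.] base far edge [258. 293.]
```

In the wrist view the base edge is at row ≈237 and the rim edge at row ≈129 (raw), so the cup has turned to about 60–65° of the 90°. The rim now hangs nearly under the grip, so I can finish by setting it on the table and rolling it flat.

apply_moves:
  increments:
    - [20,0,0,0,0]
    - [15,0,10,0,0]
    - [0,0,25,0,0]
    - [0,0,25,0,0]
    - [0,0,20,0,0]
    - [0,0,10,0,0]
    - [0,0,3,0,0]
    - [0,0,3,0,0]
    - [2,0,2,0,0]
    - [4,0,1,0,0]

```text
t: 11.65
eef_pos: [0.7736, 0.1549, 0.0674]
orientation: [0.763, 0.646, 0.0, 0.0]
wrist_force: [0.1, -0.1, -0.9]
grip_width: 0.0607
```

apply_moves:
  increments:
    - [4,0,2,0,0]
    - [4,0,1,0,0]
    - [4,0,1,0,0]
    - [4,0,1,0,0]
    - [4,0,1,0,0]
    - [4,0,1,0,0]
    - [4,0,1,0,0]
    - [4,0,1,0,0]
    - [0,0,1,0,0]
    - [0,0,0,0,0]

```text
t: 12.65
eef_pos: [0.7786, 0.1867, 0.057]
orientation: [0.763, 0.646, 0.0, 0.0]
wrist_force: [-1.0, 0.8, 3.7]
grip_width: 0.061
```

apply_moves:
  increments:
    - [0,0,0,0,0.72]
    - [0,0,0,0,0.72]
    - [0,0,0,0,0.72]
    - [0,0,0,0,0.75]
    - [0,0,0,0,0.85]
    - [0,0,0,0,0.85]
    - [0,0,0,0,0.85]
    - [0,0,0,0,0.85]
    - [0,0,0,0,0.85]
    - [0,0,0,0,0.85]

```text
t: 13.65
eef_pos: [0.7783, 0.1865, 0.0566]
orientation: [0.763, 0.646, -0.0, -0.0]
wrist_force: [0.5, -0.3, 0.0]
grip_width: 0.0778
```

Run:
```python
from h import *
o=robot.observe();print(o["eef_pos"],o["wrist_force"],o["grip_width"])
shot("wrist","w5");shot("side","d5");M=T(o)
b=cv2.imread("pics/d5.png")[80:230,240:440];a=cv2.imread("pics/w5.png")
cv2.imwrite("pics/m5.png",np.hstack([cv2.resize(a,(400,300)),cv2.resize(b,(400,300))]))
p=o["eef_pos"]
for n,q in(("rim near",(.03,0,0)),("base near",(.03,0,.08)),("base far",(-.03,0,.08))):
    w=M@np.array([q[0],q[1],0,1]);w[2]=q[2];print(n,proj("w5",w[:3]).round())
```

```text
[0.77834826 0.18645529 0.05661906] [ 0.49619615 -0.26487728  0.00361114] 0.07780997344430574
rim near [258. 167.]
base near [257. 205.]
base far [257. 312.]
```

View pics/m5.png

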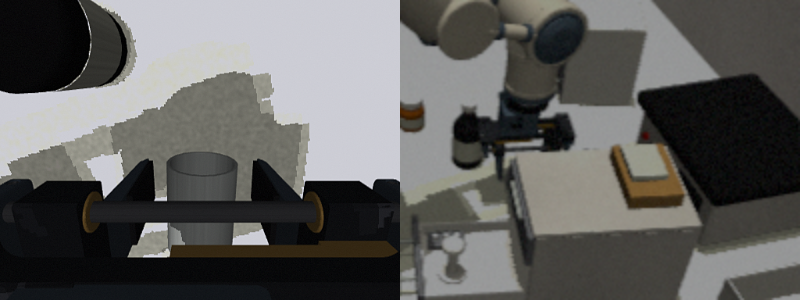

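The wrist view shows the cup fell back to lying level between the fingers: its mouth ellipse is at raw rows ≈195–224, columns 214–303, facing +y. I'll locate it, regrip near its base and redo the edge turn with a proper arc.

Run:
```python
from h import *
M=T(robot.observe())
for u,v,z in((258,195,0.0),(258,224,.06),(214,209,.03),(303,209,.03)):
    p=atz("w5",u,v,z);print((np.linalg.inv(M)@np.r_[p,1])[:3].round(4))
# base end check: rows of top of base
```

```text
[ 0.0086 -0.0001  0.0566]
[ 0.0116  0.0002 -0.0034]
[ 0.009  -0.0287  0.0266]
[0.009  0.0295 0.0266]
```

apply_moves:
  increments:
    - [-15,0,0,0,0.95]
    - [-20,0,0,0,0.95]
    - [-15,0,5,0,0.95]
    - [0,0,14,0,0.95]
    - [0,0,12,0,0.95]
    - [0,0,0,0,0]
    - [0,0,0,0,0]
    - [0,0,0,0,0]
    - [0,0,0,0,0]
    - [0,0,0,0,0]
  newtons: 4

```text
t: 14.75
eef_pos: [0.7703, 0.1374, 0.026]
orientation: [0.763, 0.647, 0.0, 0.0]
wrist_force: [0.3, 0.2, 0.2]
grip_width: 0.0612
```

apply_moves:
  increments:
    - [0,0,0,0,0]
    - [0,0,0,0,0]
    - [0,0,-10,0,0]
    - [0,0,-25,0,0]
    - [0,0,-35,0,0]
    - [0,0,-40,0,0]
    - [0,0,-40,0,0]
    - [0,0,-40,0,0]
    - [0,0,-20,0,0]
    - [0,0,0,0,0]

```text
t: 15.75
eef_pos: [0.7715, 0.1372, 0.2407]
orientation: [0.763, 0.646, 0.003, 0.002]
wrist_force: [-0.4, -0.1, -1.1]
grip_width: 0.061
```

```bash
cat >> h.py <<'E'
def cab(p):
    r=np.array(p[:2])-[.707,-.011];a=np.radians(-9.3);return np.array([r@[np.cos(a),np.sin(a)],r@[-np.sin(a),np.cos(a)],p[2]])
E
python3 - <<'E'
from h import *
o=robot.observe();p=o["eef_pos"];print(cab(p).round(4),o["wrist_force"],o["grip_width"])
shot("wrist","w6");
M=T(o)
for th in(0,10,25,40,60):
    t=np.radians(th);a=np.array([np.cos(t),0,np.sin(t)]);n=np.array([-np.sin(t),0,np.cos(t)]);G=np.array([0,0,-.005])
    print(th,"mouth top",proj("w6",(M@np.r_[G+.06*a-.03*n,1])[:3]).round(),"mouth bottom",proj("w6",(M@np.r_[G+.06*a+.03*n,1])[:3]).round())
g=cv2.cvtColor(cv2.imread("pics/w6.png"),cv2.COLOR_BGR2GRAY);print(g[60:260:4,258].tolist())
E
```

```text
[0.0398 0.1567 0.2407] [-0.41531119 -0.0565021  -1.1154309 ] 0.06095208136188639
0 mouth top [257. 146.] mouth bottom [258. 130.]
10 mouth top [257. 133.] mouth bottom [258. 138.]
25 mouth top [257. 123.] mouth bottom [258. 154.]
40 mouth top [257. 124.] mouth bottom [258. 172.]
60 mouth top [258. 136.] mouth bottom [258. 198.]
[211, 211, 211, 212, 210, 211, 211, 210, 211, 210, 209, 156, 114, 117, 117, 117, 110, 111, 87, 85, 84, 85, 85, 84, 84, 84, 86, 83, 84, 85, 84, 85, 86, 83, 83, 85, 86, 85, 85, 84, 83, 84, 81, 84, 83, 83, 84, 83, 82, 74]
```

apply_moves:
  increments:
    - [-21,0,0,0,0]
    - [-20.5,0,8,0,0]
    - [0,0,13.5,0,0]
    - [3.7,0,2.3,0,0]
    - [3.6,0,2.7,0,0]
    - [3,0,3,0,0]
    - [2.7,0,3.5,0,0]
    - [2.2,0,3.9,0,0]
    - [1.6,0,4,0,0]
    - [1,0,4.3,0,0]

```text
t: 16.8
eef_pos: [0.7663, 0.114, 0.1901]
orientation: [0.763, 0.647, 0.0, 0.0]
wrist_force: [0.6, 0.3, -1.4]
grip_width: 0.061
```

apply_moves:
  increments:
    - [0.7,0,4.3,0,0]
    - [0,0,4.3,0,0]
    - [-0.5,0,4.4,0,0]
    - [-1.2,0,4.1,0,0]
    - [-1.8,0,4.2,0,0]
    - [0,0,0,0,0]
    - [0,0,0,0,0]
    - [0,0,0,0,0]
    - [0,0,0,0,0]
    - [0,0,0,0,0]

```text
t: 17.8
eef_pos: [0.7659, 0.111, 0.1693]
orientation: [0.763, 0.646, 0.0, 0.0]
wrist_force: [-0.2, 0.0, -0.2]
grip_width: 0.0612
```

Run:
```python
from h import *
o=robot.observe();p=o["eef_pos"];print(cab(p).round(4),o["wrist_force"],o["grip_width"])
shot("wrist","w7");shot("scene","s7")
M=T(o)
for th in(45,60,70,80,90,100):
    t=np.radians(th);a=np.array([np.cos(t),0,np.sin(t)]);n=np.array([-np.sin(t),0,np.cos(t)]);G=np.array([0,0,-.005])
    f=lambda s,r:proj("w7",(M@np.r_[G+s*a+r*n,1])[:3])[1].round()
    print(th,"mouth top",f(.06,-.03),"base top",f(-.02,-.03),"base bot",f(-.02,.03))
g=cv2.cvtColor(cv2.imread("pics/w7.png"),cv2.COLOR_BGR2GRAY);print(g[100:320:4,258].tolist())
```

```text
[0.0384 0.1299 0.1693] [-0.23117252  0.01121181 -0.16835892] 0.06116878250978755
45 mouth top 126.0 base top 268.0 base bot 291.0
60 mouth top 136.0 base top 246.0 base bot 302.0
70 mouth top 145.0 base top 232.0 base bot 307.0
80 mouth top 156.0 base top 218.0 base bot 312.0
90 mouth top 168.0 base top 207.0 base bot 314.0
100 mouth top 181.0 base top 197.0 base bot 314.0
[215, 103, 116, 114, 118, 116, 89, 97, 96, 94, 94, 97, 96, 95, 96, 95, 94, 94, 93, 96, 93, 93, 95, 96, 92, 92, 93, 91, 91, 92, 90, 91, 87, 90, 91, 91, 90, 91, 89, 80, 23, 29, 34, 33, 34, 35, 32, 89, 89, 90, 90, 94, 62, 69, 43]
```

Run:
```python
from h import *
b=cv2.imread("pics/s7.png")[120:240,110:230];a=cv2.imread("pics/w7.png")[90:340,150:380]
cv2.imwrite("pics/m7.png",np.hstack([cv2.resize(a,(368,400)),cv2.resize(b,(400,400))]))
print(proj("s7",robot.observe()["eef_pos"]))
```

```text
[197.05601106 215.06659385]
```

View pics/m7.png

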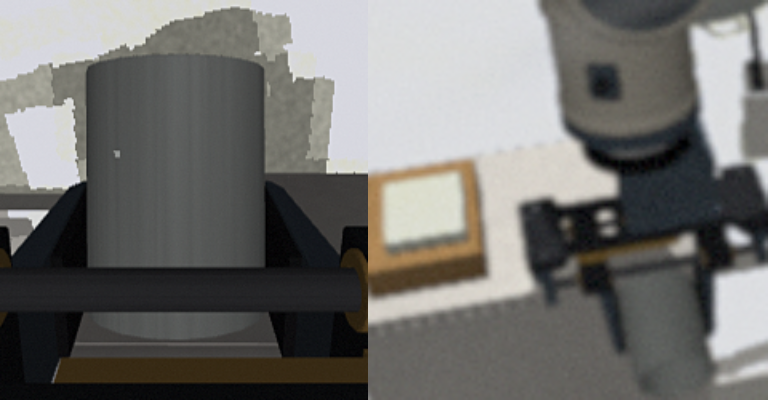

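Run:
```python
from h import *
for u in(190,230,320):print("edge",cab(atz("w7",u,305,.194)).round(4))
M=T(robot.observe())
for th in(0,10,15,20,25,30):
    t=np.radians(th);a=np.array([np.cos(t),0,np.sin(t)]);n=np.array([-np.sin(t),0,np.cos(t)]);G=np.array([0,0,-.005])
    f=lambda s,r:proj("w7",(M@np.r_[G+s*a+r*n,1])[:3])[1].round()
    for s in(.02,.014,.008):print(th,s,"mouth top",f(.08-s,-.03),"base top",f(-s,-.03))
```

```text
edge [0.0032 0.1053 0.194 ]
edge [0.0241 0.1053 0.194 ]
edge [0.0709 0.1052 0.194 ]
0 0.02 mouth top 146.0 base top 311.0
0 0.014 mouth top 131.0 base top 300.0
0 0.008 mouth top 116.0 base top 290.0
10 0.02 mouth top 133.0 base top 305.0
10 0.014 mouth top 119.0 base top 293.0
10 0.008 mouth top 105.0 base top 281.0
15 0.02 mouth top 128.0 base top 302.0
15 0.014 mouth top 115.0 base top 289.0
15 0.008 mouth top 102.0 base top 276.0
20 0.02 mouth top 125.0 base top 297.0
20 0.014 mouth top 112.0 base top 284.0
20 0.008 mouth top 100.0 base top 271.0
25 0.02 mouth top 123.0 base top 292.0
25 0.014 mouth top 111.0 base top 279.0
25 0.008 mouth top 100.0 base top 265.0
30 0.02 mouth top 122.0 base top 287.0
30 0.014 mouth top 111.0 base top 273.0
30 0.008 mouth top 101.0 base top 259.0
```

apply_moves:
  increments:
    - [18,0,0,0,0]
    - [0,0,-30,0,0]
    - [0,0,-30,0,0]
    - [-16,0,0,0,0]
    - [-15.5,0,0,0,0]
    - [0,0,8,0,0]
    - [0,0,6.4,0,0]
    - [3,0,3,0,0]
    - [3,0,3,0,0]
    - [0,0,0,0,0]

```text
t: 18.9
eef_pos: [0.7644, 0.1045, 0.2078]
orientation: [0.763, 0.647, -0.0, -0.0]
wrist_force: [0.1, -0.1, -0.9]
grip_width: 0.0611
```

apply_moves:
  increments:
    - [2.3,0,3.6,0,0]
    - [2,0,3.7,0,0]
    - [1.3,0,4,0,0]
    - [1,0,4.1,0,0]
    - [0.1,0,4.2,0,0]
    - [0,0,4.2,0,0]
    - [-1,0,4.1,0,0]
    - [-1.1,0,4.1,0,0]
    - [-0.5,0,3,0,0]
    - [0,0,0,0,0]

```text
t: 19.9
eef_pos: [0.765, 0.1074, 0.1732]
orientation: [0.763, 0.646, -0.0, -0.0]
wrist_force: [0.2, -0.4, -0.4]
grip_width: 0.0613
```

Run:
```python
from h import *
o=robot.observe();p=o["eef_pos"];print(cab(p).round(4),o["wrist_force"],o["grip_width"])
shot("wrist","w8")
M=T(o)
for th in(45,60,70,80,90,100):
    t=np.radians(th);a=np.array([np.cos(t),0,np.sin(t)]);n=np.array([-np.sin(t),0,np.cos(t)]);G=np.array([0,0,-.005])
    f=lambda s,r:proj("w8",(M@np.r_[G+s*a+r*n,1])[:3])[1].round()
    print(th,"mouth top",f(.06,-.03),"base top",f(-.02,-.03),"base bot",f(-.02,.03))
g=cv2.cvtColor(cv2.imread("pics/w8.png"),cv2.COLOR_BGR2GRAY);print(g[100:320:4,258].tolist())
```

```text
[0.0381 0.1263 0.1732] [ 0.20818998 -0.40122601 -0.42907602] 0.06127070761841223
45 mouth top 126.0 base top 268.0 base bot 291.0
60 mouth top 136.0 base top 246.0 base bot 302.0
70 mouth top 145.0 base top 232.0 base bot 307.0
80 mouth top 156.0 base top 218.0 base bot 312.0
90 mouth top 168.0 base top 207.0 base bot 314.0
100 mouth top 181.0 base top 197.0 base bot 314.0
[213, 105, 114, 120, 120, 120, 96, 95, 96, 95, 95, 97, 96, 97, 96, 95, 93, 96, 95, 95, 97, 94, 95, 94, 94, 94, 92, 93, 92, 90, 92, 92, 89, 89, 91, 93, 92, 90, 91, 84, 24, 31, 36, 37, 36, 34, 32, 90, 92, 89, 90, 75, 102, 109, 43]
```

Run:
```python
from h import *
for u,v in((110.6,217.5),(149.6,208.5)):
    print("S edge",cab(atz("s7",u,v,.194)).round(4))
g=cv2.cvtColor(cv2.imread("pics/w8.png"),cv2.COLOR_BGR2GRAY)
for u in(215,300,325):print(u,[(r,int(g[r,u])) for r in range(286,322,2)])
for r in(304,308,312):print(r,cab(atz("w8",215,r,.194)).round(4))
b=cv2.imread("pics/w8.png")[80:330,120:400]; cv2.imwrite("pics/m8.png",cv2.resize(b,None,fx=2.4,fy=2.4))
```

```text
S edge [0.2477 0.1025 0.194 ]
S edge [0.1523 0.0969 0.194 ]
215 [(286, 81), (288, 77), (290, 75), (292, 74), (294, 80), (296, 62), (298, 64), (300, 61), (302, 64), (304, 74), (306, 94), (308, 97), (310, 99), (312, 105), (314, 45), (316, 42), (318, 43), (320, 41)]
300 [(286, 81), (288, 79), (290, 78), (292, 78), (294, 78), (296, 70), (298, 63), (300, 65), (302, 67), (304, 76), (306, 99), (308, 102), (310, 106), (312, 110), (314, 43), (316, 41), (318, 42), (320, 43)]
325 [(286, 5), (288, 5), (290, 1), (292, 3), (294, 5), (296, 4), (298, 4), (300, 5), (302, 4), (304, 1), (306, 0), (308, 0), (310, 42), (312, 115), (314, 46), (316, 43), (318, 43), (320, 44)]
304 [0.0153 0.0992 0.194 ]
308 [0.0152 0.0967 0.194 ]
312 [0.0151 0.0941 0.194 ]
```

View pics/m8.png

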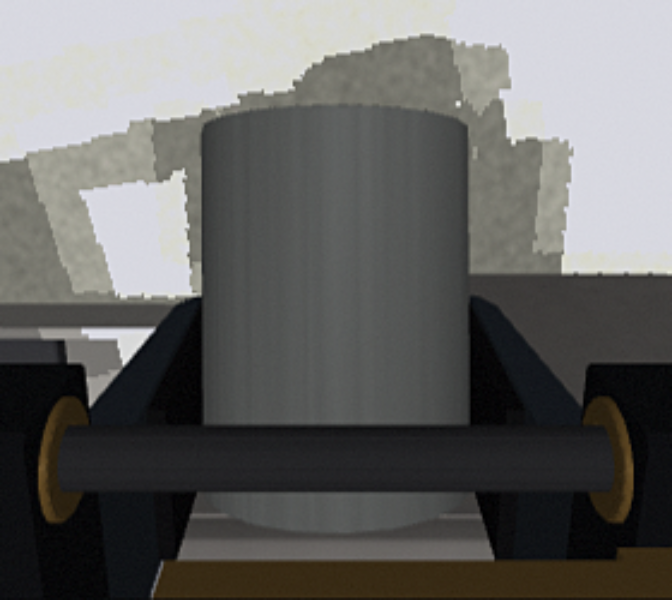

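The cup is only tilted about 16° (equal width top to bottom, mouth row 123, base outline row 301), and the path just missed the cabinet edge. I'll repeat it closer in so the edge really bears on the cup.

apply_moves:
  increments:
    - [18,0,0,0,0]
    - [0,0,-30,0,0]
    - [0,0,-25,0,0]
    - [-14,0,0,0,0]
    - [-14,0,0,0,0]
    - [0,0,10,0,0]
    - [0,0,4,0,0]
    - [0,0,4,0,0]
    - [1,0,1,0,0]
    - [1,0,1,0,0]

```text
t: 20.95
eef_pos: [0.7639, 0.1001, 0.2084]
orientation: [0.763, 0.647, -0.0, -0.0]
wrist_force: [0.3, -0.4, -0.6]
grip_width: 0.061
```

apply_moves:
  increments:
    - [0,0,1,0,0]
    - [0,0,1,0,0]
    - [0,0,1,0,0]
    - [0,0,1,0,0]
    - [0.5,0,1,0,0]
    - [0.5,0,1,0,0]
    - [0.5,0,1,0,0]
    - [0,0,0,0,0]
    - [0,0,0,0,0]
    - [0,0,0,0,0]

```text
t: 21.95
eef_pos: [0.7642, 0.1011, 0.2017]
orientation: [0.763, 0.646, -0.0, 0.0]
wrist_force: [3.4, 2.8, 2.2]
grip_width: 0.0607
```

```bash
cat >> h.py <<'E'
def tilt(fn):
    o=robot.observe();print(cab(o["eef_pos"]).round(4),o["wrist_force"].round(1),o["grip_width"].round(4))
    c=shot("wrist",fn);g=cv2.GaussianBlur(cv2.cvtColor(c,cv2.COLOR_BGR2GRAY),(3,3),0).astype(int)
    for u in (240,258,276):
        d=[(r,int(g[r+2,u]-g[r-2,u])) for r in range(90,325) if abs(g[r+2,u]-g[r-2,u])>12];print(u,d[::2])
    for r in(150,180,210,235,250):
        e=np.abs(np.diff(g[r,190:330]));print(r,[(190+i) for i in np.where(e>9)[0]])
E
python3 -c "
from h import *
tilt('w9')"
```

```text
Traceback (most recent call last):
  File "h.py", line 24, in tilt
    o=robot.observe();print(cab(o["eef_pos"]).round(4),o["wrist_force"].round(1),o["grip_width"].round(4))
                                                                                 ^^^^^^^^^^^^^^^^^^^^^
AttributeError: 'float' object has no attribute 'round'
```

apply_moves:
  increments:
    - [0.5,0,2,0,0]
    - [0.7,0,2,0,0]
    - [0.7,0,2,0,0]
    - [0.7,0,2,0,0]
    - [0.5,0,2,0,0]
    - [0.5,0,2,0,0]
    - [0,0,2,0,0]
    - [0,0,0,0,0]
    - [0,0,0,0,0]
    - [0,0,0,0,0]

```text
t: 22.95
eef_pos: [0.7648, 0.1048, 0.1876]
orientation: [0.763, 0.646, 0.0, -0.0]
wrist_force: [4.6, 3.3, 0.4]
grip_width: 0.0608
```

```bash
sed -i 's/o\["grip_width"\].round(4)/round(o["grip_width"],4)/' h.py
python3 -c "
from h import *
tilt('w9')"
```

```text
[0.0383 0.1237 0.1876] [4.6 3.3 0.4] 0.0608
240 [(114, -48), (116, -99), (118, -49), (122, -34), (124, -45), (254, -20), (256, -47), (258, -33), (284, 36), (286, 31), (291, 15), (293, 31), (295, 17), (312, -53), (314, -56)]
258 [(102, -56), (104, -104), (106, -38), (120, -44), (122, -37), (254, -13), (256, -48), (258, -34), (284, 38), (286, 33), (292, 22), (294, 36), (311, -26), (313, -60), (315, -31)]
276 [(97, -50), (99, -102), (101, -48), (123, -40), (125, -27), (256, -49), (258, -34), (284, 38), (286, 31), (291, 23), (293, 33), (311, -26), (313, -60), (315, -31)]
150 [np.int64(191), np.int64(192), np.int64(193), np.int64(194), np.int64(198), np.int64(199), np.int64(200), np.int64(210), np.int64(211), np.int64(302), np.int64(303)]
180 [np.int64(200), np.int64(201), np.int64(202), np.int64(206), np.int64(207), np.int64(208), np.int64(306), np.int64(307), np.int64(308)]
210 [np.int64(190), np.int64(191), np.int64(204), np.int64(205), np.int64(311), np.int64(312), np.int64(313), np.int64(328)]
235 [np.int64(201), np.int64(202), np.int64(203), np.int64(315), np.int64(316), np.int64(317)]
250 [np.int64(200), np.int64(201), np.int64(202), np.int64(317), np.int64(318), np.int64(319)]
```

apply_moves:
  increments:
    - [-1.5,0,0,0,0]
    - [-1.5,0,0,0,0]
    - [-0.5,0,2,0,0]
    - [0,0,2,0,0]
    - [0,0,2,0,0]
    - [-0.5,0,2,0,0]
    - [-1,0,2,0,0]
    - [-1,0,0,0,0]
    - [0,0,0,0,0]
    - [0,0,0,0,0]

```text
t: 24.0
eef_pos: [0.7635, 0.099, 0.1774]
orientation: [0.763, 0.646, -0.0, -0.0]
wrist_force: [2.6, 4.3, -0.6]
grip_width: 0.0605
```

```bash
python3 -c "
from h import *
tilt('w10')"
```

```text
[0.038  0.1177 0.1774] [ 2.6  4.3 -0.6] 0.0605
240 [(114, -21), (116, -95), (118, -78), (129, -13), (131, -55), (133, -49), (210, 13), (212, 13), (255, -40), (257, -60), (259, -13), (284, 48), (286, 42), (292, 16), (294, 20), (311, -26), (313, -61), (315, -33)]
258 [(100, -28), (102, -67), (104, -67), (106, -31), (128, -45), (130, -44), (208, 15), (254, -14), (256, -61), (258, -43), (284, 46), (286, 40), (294, 20), (296, 21), (312, -50), (314, -54)]
276 [(97, -53), (99, -105), (101, -45), (131, -42), (133, -53), (209, 15), (254, -15), (256, -61), (258, -42), (284, 51), (286, 42), (292, 16), (294, 20), (311, -27), (313, -61), (315, -31)]
150 [np.int64(190), np.int64(191), np.int64(192), np.int64(194), np.int64(196), np.int64(197), np.int64(216), np.int64(217), np.int64(218), np.int64(295), np.int64(296), np.int64(297)]
180 [np.int64(197), np.int64(198), np.int64(199), np.int64(209), np.int64(210), np.int64(228), np.int64(232), np.int64(304), np.int64(305)]
210 [np.int64(190), np.int64(191), np.int64(203), np.int64(204), np.int64(205), np.int64(312), np.int64(313), np.int64(314), np.int64(327), np.int64(328)]
235 [np.int64(198), np.int64(199), np.int64(200), np.int64(318), np.int64(319), np.int64(320)]
250 [np.int64(196), np.int64(197), np.int64(198), np.int64(321), np.int64(322), np.int64(323)]
```

The base disc's edge now shows at row 209 and the mouth edge at row 130, so the tilt is about 73°. I'll back off the wall, set the rim on the table and check before letting go.

apply_moves:
  increments:
    - [15,0,0,0,0]
    - [20,0,0,0,0]
    - [0,0,25,0,0]
    - [0,0,30,0,0]
    - [0,0,30,0,0]
    - [0,0,18,0,0]
    - [0,0,5,0,0]
    - [0,0,2,0,0]
    - [1,0,2,0,0]
    - [1,0,1,0,0]

```text
t: 25.05
eef_pos: [0.7705, 0.1358, 0.0659]
orientation: [0.763, 0.646, 0.001, 0.0]
wrist_force: [0.7, -1.5, -0.3]
grip_width: 0.0604
```

```bash
python3 -c "
from h import *
tilt('w11')"
```

```text
[0.039  0.1551 0.0659] [ 0.7 -1.5 -0.3] 0.0604
240 [(105, -44), (107, -87), (109, -52), (130, -13), (132, -50), (134, -38), (210, 13), (254, -14), (256, -56), (258, -40), (284, 46), (286, 40), (292, -13), (294, -16), (313, -17)]
258 [(99, -40), (101, -84), (103, -54), (105, -13), (129, -54), (131, -38), (207, 13), (254, -14), (256, -57), (258, -43), (283, 29), (285, 48), (287, 18), (295, -21), (312, -14), (314, -16)]
276 [(96, -52), (98, -100), (100, -42), (132, -39), (134, -46), (208, 13), (254, -14), (256, -59), (258, -41), (283, 32), (285, 49), (287, 14), (293, -20), (312, -15), (314, -15)]
150 [np.int64(217), np.int64(218), np.int64(219), np.int64(294), np.int64(295), np.int64(296)]
180 [np.int64(209), np.int64(210), np.int64(303), np.int64(304), np.int64(305)]
210 [np.int64(190), np.int64(191), np.int64(203), np.int64(204), np.int64(312), np.int64(313), np.int64(327), np.int64(328)]
235 [np.int64(198), np.int64(199), np.int64(200), np.int64(318), np.int64(319), np.int64(320)]
250 [np.int64(195), np.int64(196), np.int64(197), np.int64(321), np.int64(322), np.int64(323)]
```

```bash
cat >> h.py <<'E'
from scipy.optimize import least_squares
def fit(fn,mt,bt,bb):
    M=T(robot.observe())
    def pts(x):
        t,h,z=x;a=np.array([np.cos(t),0,np.sin(t)]);n=np.array([-np.sin(t),0,np.cos(t)]);B=np.array([h,0,z])
        return [B+.08*a-.03*n,B-.03*n,B+.03*n,B+.08*a+.03*n]
    W=lambda q:(M@np.r_[q,1])[:3]
    s=least_squares(lambda x:[proj(fn,W(p))[1]-r for p,r in zip(pts(x),(mt,bt,bb))],[1.2,-.005,-.025],x_scale=[.1,.01,.01])
    print("theta",np.degrees(s.x[0]).round(1),"base in tool",(s.x[1:]*1000).round(1),"lowest rim z",(W(pts(s.x)[3])[2]*1000).round(1),"its tool x",(pts(s.x)[3][0]*1000).round(1),s.cost)
E
python3 -c "
from h import *
fit('w11',130,208,295)"
```

```text
theta 71.9 base in tool [  5.4 -28.2] lowest rim z 8.5 its tool x 1.7 3.2311742677852644e-27
```

apply_moves:
  increments:
    - [0,0,4,0,0]
    - [0,0,3,0,0]
    - [2,0,2,0,0]
    - [3,0,0.3,0,0]
    - [3,0,0.3,0,0]
    - [3,0,0.3,0,0]
    - [3,0,0.5,0,0]
    - [3,0,0.5,0,0]
    - [3,0,0.6,0,0]
    - [0,0,0,0,0]

```text
t: 26.1
eef_pos: [0.7734, 0.1556, 0.0533]
orientation: [0.763, 0.647, 0.0, 0.0]
wrist_force: [1.1, -0.8, 0.5]
grip_width: 0.0604
```

```bash
python3 -c "
from h import *
tilt('w12')"
```

```text
[0.0386 0.1751 0.0533] [ 1.1 -0.8  0.5] 0.0604
240 [(106, -46), (108, -97), (110, -48), (139, -14), (141, -54), (143, -39), (201, 14), (203, 21), (255, -39), (257, -59), (259, -13), (284, 48), (286, 39), (295, -19), (297, -19), (313, -17)]
258 [(100, -49), (102, -97), (104, -39), (137, -45), (139, -52), (199, 18), (201, 18), (255, -40), (257, -57), (259, -14), (284, 50), (286, 39), (296, -13), (298, -22), (312, -15), (314, -17)]
276 [(94, -40), (96, -81), (98, -55), (100, -18), (140, -39), (142, -53), (144, -16), (201, 22), (254, -15), (256, -59), (258, -42), (283, 32), (285, 54), (287, 18), (296, -22), (312, -14), (314, -15)]
150 [np.int64(225), np.int64(226), np.int64(227), np.int64(287), np.int64(288), np.int64(289)]
180 [np.int64(212), np.int64(213), np.int64(301), np.int64(302), np.int64(303)]
210 [np.int64(190), np.int64(191), np.int64(204), np.int64(205), np.int64(311), np.int64(312), np.int64(313), np.int64(327), np.int64(328)]
235 [np.int64(198), np.int64(199), np.int64(200), np.int64(319), np.int64(320), np.int64(321)]
250 [np.int64(195), np.int64(196), np.int64(197), np.int64(321), np.int64(322), np.int64(323)]
```

apply_moves:
  increments:
    - [3,0,0.7,0,0]
    - [3,0,0.7,0,0]
    - [3,0,0.8,0,0]
    - [3,0,0.8,0,0]
    - [2,0,0.5,0,0]
    - [0,0,0,0,0.7]
    - [0,0,0,0,0.72]
    - [0,0,0,0,0.75]
    - [0,0,0,0,0.85]
    - [0,0,0,0,0.85]

```text
t: 27.15
eef_pos: [0.7755, 0.1688, 0.0498]
orientation: [0.763, 0.646, 0.0, 0.0]
wrist_force: [0.3, 0.8, -0.3]
grip_width: 0.0772
```

```bash
python3 -c "
from h import *
tilt('w13')"
```

```text
[0.0385 0.1885 0.0498] [ 0.3  0.8 -0.3] 0.0772
240 [(105, -21), (107, -79), (109, -62), (153, -15), (155, -64), (157, -49), (184, 13), (186, 34), (188, 17), (255, -42), (257, -62), (259, -14), (284, 49), (286, 41), (293, 18), (295, 65), (297, 46), (300, -22), (302, -32), (304, -14), (311, -47), (313, -62), (315, -15)]
258 [(100, -20), (102, -26), (104, -65), (106, -67), (150, -30), (152, -63), (154, -28), (183, 35), (185, 24), (255, -40), (257, -61), (259, -14), (284, 51), (286, 43), (296, 41), (298, 70), (301, -36), (303, -22), (311, -49), (313, -66), (315, -18)]
276 [(96, -42), (98, -100), (100, -54), (153, -13), (155, -59), (157, -47), (184, 18), (186, 31), (188, 13), (255, -40), (257, -58), (259, -14), (284, 48), (286, 39), (293, 14), (295, 55), (297, 46), (299, -13), (301, -30), (303, -17), (306, 92), (308, 84), (310, -63), (312, -165), (314, -100)]
150 []
180 [np.int64(217), np.int64(218), np.int64(219), np.int64(298), np.int64(299), np.int64(300)]
210 [np.int64(194), np.int64(195), np.int64(196), np.int64(197), np.int64(202), np.int64(203), np.int64(205), np.int64(310), np.int64(311), np.int64(312), np.int64(313), np.int64(314), np.int64(321), np.int64(322), np.int64(323), np.int64(324)]
235 [np.int64(194), np.int64(195), np.int64(196), np.int64(320), np.int64(321), np.int64(322)]
250 [np.int64(194), np.int64(195), np.int64(196), np.int64(319), np.int64(320), np.int64(321)]
```

```bash
python3 -c "
from h import *
M=T(robot.observe())
for r,z,dx in((152,0,-.03),(184,.08,-.03),(297,.08,.03)):
    q=(np.linalg.inv(M)@np.r_[atz('w13',258,r,z),1])[:3];print(q.round(4),'center x',q[0]+dx)
b=cv2.imread('pics/w13.png')
"
```

```text
[0.0424 0.0001 0.0498] center x 0.012396675463341222
[ 0.0425  0.0004 -0.0302] center x 0.012531153731746847
[-0.0157  0.0004 -0.0302] center x 0.01433651679907283
```

The cup now stands mouth down on the table, 13 mm ahead of the TCP by three agreeing edges. I'll grip it there and carry it to a spot in front of the peg.

apply_moves:
  increments:
    - [6.5,0,-4,0,0.9]
    - [6.5,0,-3,0,0.9]
    - [0,0,0,0,0]
    - [0,0,0,0,0]
    - [0,0,0,0,0]
    - [0,0,0,0,0]
    - [0,0,0,0,0]
    - [0,0,-30,0,0]
    - [0,0,-50,0,0]
    - [0,0,-50,0,0]
  newtons: 15

```text
t: 28.2
eef_pos: [0.7769, 0.1814, 0.1874]
orientation: [0.763, 0.646, -0.001, -0.001]
wrist_force: [0.6, -0.1, 0.0]
grip_width: 0.0598
```

apply_moves:
  increments:
    - [-20,-25,0,0,0]
    - [-28,-33.5,0,0,0]
    - [-28,-33.5,0,0,0]
    - [-28,-33.5,0,0,0]
    - [-28,-33.5,0,0,0]
    - [-28,-33.5,0,0,0]
    - [-28,-33.5,0,0,0]
    - [-31.5,-34.5,0,0,0]
    - [0,0,0,0.135,0]
    - [0,0,0,0.135,0]

```text
t: 29.2
eef_pos: [0.4836, 0.0072, 0.1872]
orientation: [0.845, 0.535, 0.0, 0.0]
wrist_force: [0.3, 0.5, -1.8]
grip_width: 0.06
```

apply_moves:
  increments:
    - [0,0,0,0.13,0]
    - [0,0,0,0.13,0]
    - [0,0,0,0.13,0]
    - [0,0,0,0.13,0]
    - [0,0,0,0.13,0]
    - [0,0,0,0.13,0]
    - [0,0,0,0.13,0]
    - [0,0,0,0.13,0]
    - [0,0,0,0.13,0]
    - [0,0,0,0.13,0]

```text
t: 30.2
eef_pos: [0.4845, 0.0079, 0.1868]
orientation: [0.996, -0.085, 0.0, 0.0]
wrist_force: [0.7, -0.2, -0.8]
grip_width: 0.0597
```

Run:
```python
from h import *
o=robot.observe();print(o["eef_pos"],cab(o["eef_pos"]),o["wrist_force"],o["grip_width"],T(o)[:2,0])
shot("wrist","w14");shot("scene","s14");shot("side","d14")
for f in("w14","d14","s14"):print(f,proj(f,[.5935,-.005,.096]).round())
u,v=proj("w14",[.5935,-.005,.096]).astype(int);x0,y0=max(0,min(u-110,292)),0
w=cv2.resize(cv2.imread("pics/w14.png")[0:250,x0:x0+220],None,fx=2.4,fy=2.4)
u,v=proj("d14",[.5935,-.005,.096]).astype(int);print("w x0",x0,"d off",u-30,v-30)
d=cv2.resize(cv2.imread("pics/d14.png")[v-30:v+70,u-30:u+14],None,fx=6,fy=6,interpolation=cv2.INTER_CUBIC)
print(w.shape,d.shape);cv2.imwrite("pics/m14.png",np.hstack([w[:600,:528],d[:600]]) if w.shape[0]>=600 else None)
```

```text
[0.48453501 0.00786975 0.18681136] [-0.22259027 -0.01732947  0.18681136] [ 0.73149995 -0.20164365 -0.77673368] 0.0596816385229383 [ 0.98564019 -0.16885909]
w14 [252.  57.]
d14 [268. 200.]
s14 [240. 193.]
w x0 142 d off 238 169
(600, 528, 3) (600, 264, 3)
```

View pics/m14.png

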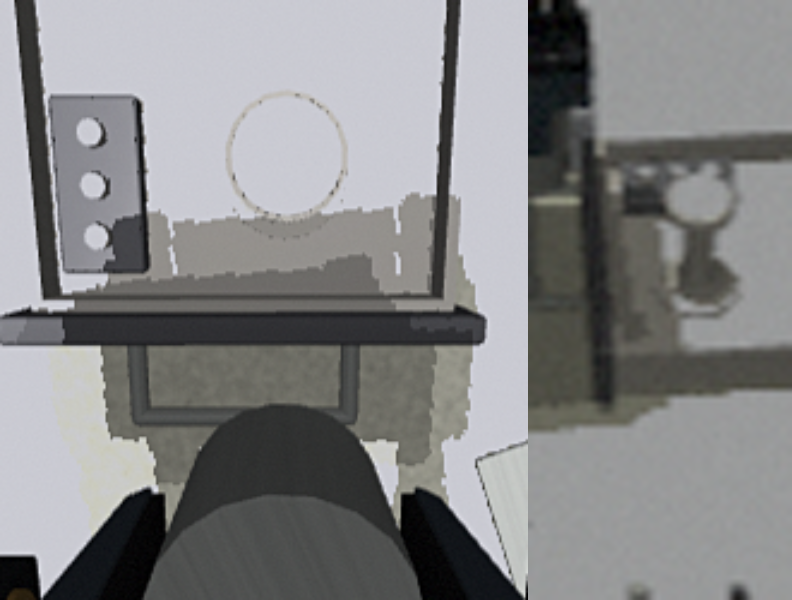

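The wrist view shows the peg disc's circle centred at crop (287,155), i.e. raw (261.6,64.6), about 50 px across as expected. The side view shows it at raw (266.8,201.7).

Run:
```python
from h import *
o=robot.observe();M=T(o)
for f,u,v in(("w14",261.6,64.6),("d14",266.8,201.7)):
    p=atz(f,u,v,.096);print(f,p.round(4),cab(p).round(4),"tool",((np.linalg.inv(M)@np.r_[p,1])[:3]*1000).round(1))
# cup base visible top: sanity, drawer front line rows: outer top edge z=.056
for u,v in((142+5/2.4,318/2.4),(142+483/2.4,318/2.4)):print(cab(atz("w14",u,v,.056)).round(4))
```

```text
w14 [ 0.5868 -0.0111  0.096 ] [-0.1186 -0.0196  0.096 ] tool [103.9   2.3  90.8]
d14 [ 0.5861 -0.0119  0.096 ] [-0.1192 -0.0204  0.096 ] tool [103.4   3.2  90.8]
[-0.1743  0.0924  0.056 ]
[-0.1757 -0.0973  0.056 ]
```

apply_moves:
  increments:
    - [15,1,0,0,0]
    - [25,1,0,0,0]
    - [25,0.8,0,0,0]
    - [25,0,0,0,0]
    - [13.7,0,0,0,0]
    - [0,0,0,0,0]
    - [0,0,15,0,0]
    - [0,0,15,0,0]
    - [0,0,15,0,0]
    - [0,0,15,0,0]

```text
t: 31.35
eef_pos: [0.5854, -0.0116, 0.1262]
orientation: [0.997, -0.08, -0.0, -0.0]
wrist_force: [0.3, 0.6, -1.4]
grip_width: 0.06
```

apply_moves:
  increments:
    - [0,0,15,0,0]
    - [0,0,15,0,0]
    - [0,0,8,0,0]
    - [0,0,5,0,0]
    - [0,0,3,0,0]
    - [0,0,0,0,0]
    - [0,0,0,0,0]
    - [0,0,0,0,0]
    - [0,0,0,0,0]
    - [0,0,0,0,0]

```text
t: 32.35
eef_pos: [0.5865, -0.0117, 0.0809]
orientation: [0.997, -0.082, 0.0, 0.0]
wrist_force: [0.1, 0.8, -1.3]
grip_width: 0.0597
```

apply_moves:
  increments:
    - [0,0,1.5,0,0]
    - [0,0,0,0,0.75]
    - [0,0,0,0,0.8]
    - [0,0,0,0,0.95]
    - [0,0,0,0,0.95]
    - [0,0,0,0,0.95]
    - [0,0,0,0,0.95]
    - [0,0,0,0,0.95]
    - [0,0,-10,0,0.95]
    - [0,0,-30,0,0.95]

```text
t: 33.35
eef_pos: [0.5849, -0.0116, 0.1182]
orientation: [0.997, -0.082, -0.002, -0.0]
wrist_force: [0.4, -0.4, 1.0]
grip_width: 0.0867
```

apply_moves:
  increments:
    - [0,0,-40,0,0.95]
    - [0,0,-40,0,0.95]
    - [-30,0,0,0,0.5]
    - [-50,0,0,0,0]
    - [-40,0,0,0,0]
    - [-30,0,0,0,0]
    - [0,0,0,0,0]
    - [0,0,0,0,0]
    - [0,0,0,0,0]
    - [0,0,0,0,0]

```text
t: 34.35
eef_pos: [0.4394, 0.0126, 0.1994]
orientation: [0.997, -0.082, 0.0, 0.0]
wrist_force: [-0.8, 0.3, -0.1]
grip_width: 0.0257
```

Run:
```python
from h import *
o=robot.observe();M=T(o);print(o["eef_pos"],cab(o["eef_pos"]),o["grip_width"])
c=shot("wrist","w15")
# expected outline of base top edge (z=.101) and rim, for cup seated on peg; compare image gradients
P=np.array([.5865,-.0115])
for z in(.101,.116):
    for n,d in(("far",.03),("near",-.03)):
        q=P+d*M[:2,0];print(z,n,proj("w15",[q[0],q[1],z]).round(1))
    for s in(1,-1):
        q=P+s*.03*M[:2,1];print(z,"side",proj("w15",[q[0],q[1],z]).round(1))
g=cv2.GaussianBlur(cv2.cvtColor(c,cv2.COLOR_BGR2GRAY),(3,3),0).astype(int)
u=int(proj("w15",[P[0],P[1],.101])[0]);v=int(proj("w15",[P[0],P[1],.101])[1])
print("col",u,[(r,g[r+2,u]-g[r-2,u]) for r in range(3,200) if abs(g[r+2,u]-g[r-2,u])>12])
print("row",v,[(k,g[v,k+2]-g[v,k-2]) for k in range(180,340) if abs(g[v,k+2]-g[v,k-2])>12])
```

```text
[0.43942776 0.0125779  0.19935907] [-0.26786548 -0.01997271  0.19935907] 0.02570055098103012
0.101 far [259.3 -45. ]
0.101 near [259.3  45.1]
0.101 side [299.1   1.7]
0.101 side [219.5   1.7]
0.116 far [259.3 -55.1]
0.116 near [259.3  41.7]
0.116 side [301.8  -4.8]
0.116 side [216.8  -4.8]
col 259 [(41, np.int64(-49)), (42, np.int64(-111)), (43, np.int64(-147)), (44, np.int64(-142)), (45, np.int64(-96)), (46, np.int64(-34)), (54, np.int64(27)), (55, np.int64(101)), (56, np.int64(147)), (57, np.int64(153)), (58, np.int64(118)), (59, np.int64(44)), (79, np.int64(-25)), (80, np.int64(-68)), (81, np.int64(-88)), (82, np.int64(-71)), (83, np.int64(-34)), (85, np.int64(24)), (86, np.int64(14)), (89, np.int64(-39)), (90, np.int64(-64)), (91, np.int64(-78)), (92, np.int64(-64)), (94, np.int64(52)), (95, np.int64(81)), (96, np.int64(82)), (97, np.int64(54)), (98, np.int64(16)), (110, np.int64(-16)), (111, np.int64(-28)), (112, np.int64(-31)), (113, np.int64(-24)), (122, np.int64(-14)), (123, np.int64(-25)), (124, np.int64(-26)), (125, np.int64(-19)), (129, np.int64(-17)), (131, np.int64(25)), (132, np.int64(39)), (133, np.int64(42)), (134, np.int64(25)), (179, np.int64(53)), (180, np.int64(85)), (181, np.int64(93)), (182, np.int64(76)), (183, np.int64(30))]
row 1 [(180, np.int64(-74)), (181, np.int64(-62)), (182, np.int64(-36)), (194, np.int64(-48)), (195, np.int64(-90)), (196, np.int64(-51)), (197, np.int64(49)), (198, np.int64(119)), (199, np.int64(152)), (200, np.int64(111)), (201, np.int64(24)), (218, np.int64(-25)), (221, np.int64(13)), (222, np.int64(25)), (321, np.int64(-73)), (322, np.int64(-131)), (323, np.int64(-147)), (324, np.int64(-128)), (325, np.int64(-62)), (326, np.int64(43)), (327, np.int64(127)), (328, np.int64(148)), (329, np.int64(136)), (330, np.int64(87)), (331, np.int64(17))]
```

Run:
```python
from h import *
M=T(robot.observe());P=np.array([.5865,-.0115])
q=P-.03*M[:2,0]
for z in(.021,.036):print("w rim near",z,proj("w15",[*q,z]).round(1))
c=shot("side","d15");C=np.load("pics/d15.npz")["P"][:3,3];e=(P-C[:2])/np.linalg.norm(P-C[:2])
for z in(.101,.111):
    print(z,"far top",proj("d15",[*(P+.03*e),z]).round(1),"near top",proj("d15",[*(P-.03*e),z]).round(1),"rim near",proj("d15",[*(P-.03*e),z-.08]).round(1),"sides",proj("d15",[P[0]-.03*e[1],P[1]+.03*e[0],z]).round(1),proj("d15",[P[0]+.03*e[1],P[1]-.03*e[0],z]).round(1))
g=cv2.cvtColor(c,cv2.COLOR_BGR2GRAY).astype(int)
u=int(proj("d15",[*P,.06])[0]);print(u,[(r,g[r,u-1:u+2].mean().round().astype(int)) for r in range(182,246,1)])
r=int(proj("d15",[*P,.06])[1]);print(r,g[r,u-20:u+21].tolist(),u-20)
```

```text
w rim near 0.021 [259.3  57.8]
w rim near 0.036 [259.3  55.9]
0.101 far top [267.1 194.4] near top [266.7 207. ] rim near [266.2 222.2] sides [258.2 200.3] [275.6 200.9]
0.111 far top [267.2 192.4] near top [266.8 205.1] rim near [266.3 220.3] sides [258.3 198.3] [275.7 198.9]
266 [(182, np.int64(152)), (183, np.int64(153)), (184, np.int64(153)), (185, np.int64(152)), (186, np.int64(153)), (187, np.int64(153)), (188, np.int64(154)), (189, np.int64(152)), (190, np.int64(152)), (191, np.int64(139)), (192, np.int64(86)), (193, np.int64(74)), (194, np.int64(86)), (195, np.int64(126)), (196, np.int64(132)), (197, np.int64(130)), (198, np.int64(131)), (199, np.int64(132)), (200, np.int64(131)), (201, np.int64(133)), (202, np.int64(131)), (203, np.int64(130)), (204, np.int64(131)), (205, np.int64(131)), (206, np.int64(131)), (207, np.int64(84)), (208, np.int64(61)), (209, np.int64(59)), (210, np.int64(61)), (211, np.int64(59)), (212, np.int64(57)), (213, np.int64(59)), (214, np.int64(60)), (215, np.int64(59)), (216, np.int64(58)), (217, np.int64(59)), (218, np.int64(58)), (219, np.int64(60)), (220, np.int64(60)), (221, np.int64(60)), (222, np.int64(67)), (223, np.int64(145)), (224, np.int64(154)), (225, np.int64(153)), (226, np.int64(153)), (227, np.int64(117)), (228, np.int64(82)), (229, np.int64(75)), (230, np.int64(75)), (231, np.int64(74)), (232, np.int64(76)), (233, np.int64(81)), (234, np.int64(85)), (235, np.int64(145)), (236, np.int64(152)), (237, np.int64(153)), (238, np.int64(154)), (239, np.int64(152)), (240, np.int64(153)), (241, np.int64(152)), (242, np.int64(151)), (243, np.int64(153)), (244, np.int64(153)), (245, np.int64(153))]
208 [79, 51, 70, 87, 107, 128, 142, 152, 154, 153, 155, 140, 93, 47, 51, 47, 53, 58, 57, 60, 64, 59, 55, 60, 54, 57, 53, 51, 59, 119, 153, 152, 154, 155, 154, 151, 153, 154, 152, 155, 153] 246
```

All edges match a seated cup: side rows 194/207/222 against 194.4/207.0/222.2 predicted. Before pushing the drawer I'll turn the wrist half round, so the camera points away from the cabinet.

apply_moves:
  increments:
    - [0,0,0,-0.143,0]
    - [0,0,0,-0.143,0]
    - [0,0,0,-0.143,0]
    - [0,0,0,-0.143,0]
    - [0,0,0,-0.143,0]
    - [0,0,0,-0.143,0]
    - [0,0,0,-0.143,0]
    - [0,0,0,-0.143,0]
    - [0,0,0,-0.143,0]
    - [0,0,0,-0.143,0]

```text
t: 35.45
eef_pos: [0.4387, 0.0127, 0.1991]
orientation: [0.805, 0.594, -0.0, -0.0]
wrist_force: [-0.5, 0.7, -0.1]
grip_width: 0.0006
```

apply_moves:
  increments:
    - [0,0,0,-0.143,0]
    - [0,0,0,-0.143,0]
    - [0,0,0,-0.143,0]
    - [0,0,0,-0.143,0]
    - [0,0,0,-0.143,0]
    - [0,0,0,-0.143,0]
    - [0,0,0,-0.143,0]
    - [0,0,0,-0.143,0]
    - [0,0,0,-0.143,0]
    - [0,0,0,-0.143,0]

```text
t: 36.45
eef_pos: [0.4387, 0.0127, 0.1991]
orientation: [0.218, 0.976, -0.0, -0.0]
wrist_force: [-0.2, -0.5, -0.5]
grip_width: 0.0006
```

apply_moves:
  increments:
    - [0,0,0,-0.143,0]
    - [0,0,0,-0.143,0]
    - [0,0,30,0,0]
    - [0,0,40,0,0]
    - [0,0,40,0,0]
    - [0,0,30,0,0]
    - [0,0,12,0,0]
    - [0,0,0,0,0]
    - [0,0,0,0,0]
    - [0,0,0,0,0]

```text
t: 37.45
eef_pos: [0.4391, 0.0127, 0.048]
orientation: [0.08, 0.997, -0.0, 0.001]
wrist_force: [0.3, 0.5, 0.8]
grip_width: 0.0003
```

```bash
python3 -c "
from h import *
o=robot.observe();print(cab(o['eef_pos']),T(o)[:2,:2],o['wrist_force'],o['joints'])"
```

```text
[-0.26820524 -0.01989383  0.04802592] [[-0.98726279  0.15909196]
 [ 0.15909192  0.98726376]] [0.33330112 0.4797131  0.76836979] [-1.07158497e-01  5.41273601e-01  1.98065542e+00  8.14541553e-06
  6.18265018e-01 -1.51819057e+00]
```

apply_moves:
  increments:
    - [-10,0,0,0,0]
    - [-10,0,0,0,0]
    - [-8,0,0,0,0]
    - [-6,0,0,0,0]
    - [-8,0,0,0,0]
    - [-10,0,0,0,0]
    - [-12,0,0,0,0]
    - [-13,0,0,0,0]
    - [-13,0,0,0,0]
    - [-13,0,0,0,0]

```text
t: 38.45
eef_pos: [0.5412, -0.0039, 0.0472]
orientation: [0.08, 0.997, -0.0, -0.0]
wrist_force: [-2.1, -1.1, 0.2]
grip_width: 0.0008
```

apply_moves:
  increments:
    - [-13,0,0,0,0]
    - [-13,0,0,0,0]
    - [-13,0,0,0,0]
    - [-13,0,0,0,0]
    - [-12,0,0,0,0]
    - [-10,0,0,0,0]
    - [-6,0,0,0,0]
    - [-4,0,0,0,0]
    - [-2,0,0,0,0]
    - [0,0,0,0,0]

```text
t: 39.45
eef_pos: [0.6251, -0.0173, 0.0473]
orientation: [0.08, 0.997, 0.0, 0.0]
wrist_force: [0.3, -0.3, -0.1]
grip_width: 0.0006
```

```bash
python3 -c "
from h import *
o=robot.observe();print(cab(o['eef_pos']),o['wrist_force'])"
```

```text
[-0.07976656 -0.01943231  0.04725535] [ 0.29909016 -0.28089171 -0.08054321]
```

apply_moves:
  increments:
    - [-3,0,0,0,0]
    - [-3,0,0,0,0]
    - [-3,0,0,0,0]
    - [-3,0,0,0,0]
    - [-3,0,0,0,0]
    - [-2,0,0,0,0]
    - [-2,0,0,0,0]
    - [-2,0,0,0,0]
    - [0,0,0,0,0]
    - [0,0,0,0,0]

```text
t: 40.45
eef_pos: [0.6412, -0.0199, 0.0467]
orientation: [0.08, 0.997, 0.0, -0.005]
wrist_force: [-25.8, 3.3, 19.3]
grip_width: 0.0005
```

apply_moves:
  increments:
    - [5,0,0,0,0]
    - [15,0,0,0,0]
    - [25,0,0,0,0]
    - [35,0,0,0,0]
    - [40,0,0,0,0]
    - [30,0,-10,0,0]
    - [0,0,-40,0,0]
    - [0,0,-40,0,0]
    - [0,0,0,0,0]
    - [0,0,0,0,0]

```text
t: 41.45
eef_pos: [0.4986, 0.0031, 0.1382]
orientation: [0.08, 0.997, -0.0, 0.002]
wrist_force: [-0.3, -0.9, 0.5]
grip_width: 0.0005
```

Run:
```python
from h import *
o=robot.observe();print(cab(o["eef_pos"]),o["wrist_force"])
a=np.radians(-9.3);R2=np.array([[np.cos(a),-np.sin(a)],[np.sin(a),np.cos(a)]])
wd=lambda x,y,z:[*(R2@[x,y]+[.707,-.011]),z]
g={}
for n in("side","scene"):g[n]=cv2.cvtColor(shot(n,n[0]+"16"),cv2.COLOR_BGR2GRAY)
def prof(f,img,y,z,xs):
    return [(int(x*1000),int(cv2.getRectSubPix(img,(1,1),tuple(map(float,proj(f,wd(x,y,z)))))[0,0])) for x in xs]
xs=np.arange(-.07,.03,.003)
# handle bar crossing and lower front top near its -y half, outer face edge; upper front top edge for reference
print("bar side",prof("s16",g["side"],-.03,.041,xs) if 0 else "")
cv2.imwrite("pics/side16.png",g["side"]);cv2.imwrite("pics/scene16.png",g["scene"])
import os
d=shot("side","q16");G=cv2.cvtColor(d,cv2.COLOR_BGR2GRAY)
for y,z in((-.03,.041),(.0,.041),(-.085,.056),(-.085,.183),(-.085,.03)):print("side",y,z,prof("q16",G,y,z,xs))
```

```text
[-0.20789569 -0.01974996  0.1382154 ] [-0.32170323 -0.86880821  0.48697646]
bar side 
side -0.03 0.041 [(-70, 154), (-67, 154), (-64, 154), (-61, 154), (-57, 154), (-54, 136), (-51, 98), (-48, 75), (-45, 94), (-42, 120), (-39, 139), (-36, 151), (-33, 155), (-30, 154), (-27, 154), (-24, 153), (-21, 151), (-18, 124), (-15, 69), (-12, 25), (-9, 26), (-6, 38), (-3, 42), (0, 38), (2, 46), (5, 58), (8, 58), (11, 43), (14, 47), (17, 47), (20, 52), (23, 62), (26, 68), (29, 66)]
side 0.0 0.041 [(-70, 153), (-67, 154), (-64, 155), (-61, 154), (-57, 154), (-54, 139), (-51, 108), (-48, 81), (-45, 107), (-42, 125), (-39, 135), (-36, 144), (-33, 149), (-30, 150), (-27, 150), (-24, 150), (-21, 136), (-18, 101), (-15, 55), (-12, 21), (-9, 31), (-6, 34), (-3, 36), (0, 39), (2, 44), (5, 51), (8, 40), (11, 29), (14, 27), (17, 34), (20, 37), (23, 38), (26, 41), (29, 51)]
side -0.085 0.056 [(-70, 154), (-67, 154), (-64, 154), (-61, 153), (-57, 148), (-54, 124), (-51, 94), (-48, 115), (-45, 136), (-42, 147), (-39, 150), (-36, 151), (-33, 149), (-30, 151), (-27, 151), (-24, 129), (-21, 82), (-18, 40), (-15
[... 239 characters left out ...]
145), (-51, 142), (-48, 136), (-45, 116), (-42, 80), (-39, 61), (-36, 38), (-33, 40), (-30, 45), (-27, 49), (-24, 41), (-21, 28), (-18, 25), (-15, 24), (-12, 36), (-9, 66), (-6, 80), (-3, 79), (0, 98), (2, 136), (5, 149), (8, 149), (11, 148), (14, 149), (17, 150), (20, 149), (23, 149), (26, 149), (29, 148)]
side -0.085 0.03 [(-70, 153), (-67, 155), (-64, 155), (-61, 155), (-57, 155), (-54, 155), (-51, 155), (-48, 154), (-45, 153), (-42, 153), (-39, 153), (-36, 155), (-33, 154), (-30, 153), (-27, 153), (-24, 153), (-21, 154), (-18, 130), (-15, 80), (-12, 40), (-9, 27), (-6, 34), (-3, 39), (0, 37), (2, 40), (5, 51), (8, 60), (11, 64), (14, 64), (17, 65), (20, 67), (23, 66), (26, 66), (29, 66)]
```

Run:
```python
from h import *
a=np.radians(-9.3);R2=np.array([[np.cos(a),-np.sin(a)],[np.sin(a),np.cos(a)]])
wd=lambda x,y,z:[*(R2@[x,y]+[.707,-.011]),z]
G=cv2.cvtColor(cv2.imread("pics/q16.png"),cv2.COLOR_BGR2GRAY)
xs=np.arange(-.04,.02,.002)
for z in(.17,.15,.13,.05,.035,.02):
    p=[int(cv2.getRectSubPix(G,(1,1),tuple(map(float,proj("q16",wd(x,-.097,z)))))[0,0]) for x in xs]
    print(z,p)
s=cv2.cvtColor(cv2.imread("pics/scene16.png"),cv2.COLOR_BGR2GRAY)
np.savez("pics/scene16.npz",**np.load("pics/s0.npz"))
for z in(.17,.15,.13,.05,.035,.02):
    p=[int(cv2.getRectSubPix(s,(1,1),tuple(map(float,proj("scene16",wd(x,.099,z)))))[0,0]) for x in xs]
    print("scene",z,p)
```

```text
0.17 [25, 27, 32, 35, 35, 38, 43, 47, 46, 40, 32, 25, 22, 24, 30, 33, 36, 37, 38, 40, 48, 56, 64, 65, 66, 65, 66, 67, 64, 63]
0.15 [65, 39, 22, 30, 34, 35, 36, 38, 42, 46, 51, 42, 34, 25, 27, 33, 36, 37, 38, 40, 44, 55, 62, 67, 68, 68, 67, 66, 66, 65]
0.13 [137, 114, 67, 36, 25, 28, 33, 36, 38, 39, 41, 43, 47, 46, 41, 37, 35, 36, 37, 36, 46, 56, 64, 67, 66, 67, 68, 67, 67, 67]
0.05 [155, 154, 153, 152, 151, 152, 152, 154, 141, 120, 77, 40, 30, 27, 32, 38, 44, 42, 40, 38, 42, 51, 59, 67, 66, 66, 67, 67, 66, 66]
0.035 [153, 152, 153, 154, 154, 154, 154, 154, 153, 152, 143, 121, 84, 37, 30, 31, 34, 37, 36, 40, 46, 55, 62, 64, 66, 65, 66, 67, 67, 67]
0.02 [155, 155, 154, 153, 154, 156, 155, 154, 155, 155, 155, 142, 124, 82, 46, 36, 32, 36, 37, 37, 46, 56, 61, 64, 63, 64, 65, 64, 64, 63]
scene 0.17 [214, 213, 215, 215, 213, 210, 206, 200, 192, 187, 184, 182, 182, 180, 170, 148, 105, 73, 56, 56, 65, 78, 88, 96, 96, 96, 95, 95, 93, 93]
scene 0.15 [212, 213, 213, 214, 209, 200, 188, 177, 173, 177, 192, 206, 214, 210, 188, 154, 116, 76, 59, 56, 65, 80, 90, 95, 96, 97, 98, 98, 96, 97]
scene 0.13 [213, 214, 208, 200, 191, 180, 169, 158, 147, 136, 134, 145, 160, 169, 168, 147, 113, 81, 55, 60, 68, 78, 88, 97, 99, 96, 99, 98, 97, 96]
scene 0.05 [212, 210, 208, 202, 198, 197, 196, 197, 197, 194, 194, 192, 190, 187, 177, 152, 118, 85, 62, 60, 66, 80, 88, 93, 92, 92, 92, 95, 90, 92]
scene 0.035 [213, 214, 214, 214, 214, 212, 212, 213, 213, 213, 212, 213, 212, 207, 187, 155, 118, 83, 65, 58, 66, 76, 86, 92, 94, 95, 96, 97, 97, 95]
scene 0.02 [215, 213, 213, 213, 212, 213, 215, 212, 212, 213, 214, 214, 213, 206, 190, 165, 123, 88, 61, 61, 69, 80, 86, 92, 96, 96, 96, 95, 95, 95]
```

The scene camera puts both drawer fronts' outer edges at the same depth (about -9 mm in my cabinet frame at heights 20–170 mm), so they are flush. The arm is clear of everything, so I'm handing in.

```bash
python3 -c "
from station import robot
print(robot.observe()['t'],robot.sign_off())"
```

```text
the job is handed in; nothing more can be done
41.6 None
```

I pushed the upper drawer home, turned the cup mouth down, set it on the peg, and pushed the lower drawer home. I handed in at 41.6 s; no verdict was reported.

**Turning the cup:** The tool cannot tilt, so I turned the cup between the pads against the cabinet's side edge, then rolled it upright on the table. The first turn fell short: when I let go, the cup dropped back onto its side on the table. The next two passes missed the edge, because my estimate of its position was several mm off. The fourth pass worked.

**Last checks:**
- **Cup on peg:** before closing the drawer, the side view's edge rows (194/207/222) matched a fully seated cup to within a pixel. The wrist view agreed.
- **Drawers:** after closing, the scene camera showed both fronts flush with each other to about 1 mm. Each push ended against a hard stop, at about 61 N (upper) and 26 N (lower) on the wrist. The upper push was harder than I intended.
- **Frame offset:** my cabinet frame reads both faces about 9 mm in front of the nominal plane. I put that down to frame error, so "home" rests on the flush fronts and the hard stops.
- **Not checked:** the cup cannot be seen inside the closed drawer, so its final pose was not looked at again. I also did not re-measure the bystanders, though I felt no contact with them.

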